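Close the wax-mould clamp crosswise

ROBOT

A 7-joint arm with a two-finger parallel gripper is mounted at the origin on a cart in front of the work surface, level with it; the furniture and walls round the work are solid. World frame = base frame: x ahead of the robot, y to its left, z up, the work surface at z = 0. Lengths are in m, angles in rad, forces in N, time in s.
With the tool pointing down it reaches from about 0.425 to 0.875 m from the base axis. Payload 8.4 kg.
Tool frame: the origin (TCP) lies on the centre line of the jaws, within the pads' length; the fingertips stand 19 mm ahead of it and the grasp point (between the pads) is the TCP; z points along the fingers, y is the direction in which the jaws open and shut (so a half turn about z gives the same grasp; the last joint's range is limited). The gripper opens to 87 mm and grips with 3 to 60 N. Pads are 19 mm wide; open, the fingers measure 117 mm over their backs; the gripper's body (75 mm by 190 mm) begins 51 mm behind the grasp point.
Start: joints at [1.116, 0.333, 0.04, 1.465, -0.013, 1.343, -0.059], TCP at [0.226, -0.609, 0.242] pointing down, gripper open.
Joint ranges: [-2.58, 2.58], [-0.38, 2.09], [-1.3, 1.39], [0.25, 2.4], [-1.5, 4.64], [0.08, 2.09], [-2.65, 2.65]. Speed limits (rad/s): [2.22, 2.22, 2.79, 2.79, 3.14, 3.14, 3.14].

INTERFACE

Orientations are given as a unit quaternion [w, x, y, z].
In Python, from cell import readout, optics, close_job gives the robot as it stands. The module is installed in compiled form; this text tells all that it offers.
- The arm moves only by the shell command python3 -m pendant 'ROWS' [FORCE]. ROWS is text: rows parted by semicolons, each of 7 numbers parted by spaces: the shift along the tool's x, y, z in cm, then the turn, a rotation vector about the tool's x, y, z in units of 5 degrees (1.0 is 5 degrees), then the finger opening in cm, from 0 to 8.7. A call has 1 to 10 rows; each row shifts and turns the pose as measured when the row begins, along the tool's axes as they then stand; what a row does not reach is not made up. A row lasts 1/10 s, in which the tool goes at most 50 mm and 8.59 degrees, less where a joint would pass 70% of its speed; a pose out of reach is approached as far as the arm can. A call with a gripper value outside its range is refused whole. The fingers move at their own pace and stop on an object; FORCE is the grip in N (left out, the last holds). Time passes only in rows, so rows that do not move let the fingers close. It gives the time, the measured TCP pose, the force and the opening at its end, in the units of the state.
- readout.sense(): the state, without advancing time (a new reading comes with each control period).
- optics.camera(name): name is "scene" or "top" or "wrist"; returns (picture, depth): 420x560x3 uint8, red, green, blue; 420x560 float32, m along the optical axis (not along the pixel's ray), 0 where there is no reading.
- optics.camera_info(name): a dict with "K" (3x3 intrinsics, pixels), "R" (3x3) and "t" (3): a world point X has camera coordinates R X + t. Camera axes: x right, y down, z forward; pixel columns grow to the right and rows downward; lengths in m; the calibration is good to about 2 mm. A picture is of the moment at which its call begins: read the wrist's pose just before it. camera_info takes no time and is no camera call; for the wrist camera it gives the pose at the moment of the call.
- close_job(): hands the job in, once; it reports no verdict.
The state is a dict: "t": time; "joints": joint angles; "qvel": joint speeds; "tau": joint torques, N m; "tool_pos": TCP position; "ee_rot": TCP orientation; "force": force on the tool from outside, world axes, zero at the start; "moment": the same for the moment, N m; "width": finger opening in m.
Only numpy, scipy, OpenCV 4.12 (cv2) and the standard library are available. Lean on these libraries where they do the work, as an engineer would, in place of code of your own. Each camera call takes 0.05 s, during which the arm holds its last target.

TASK

Close the wax-mould clamp with light presses of the fingertips on its four steel plungers, one at a time and each fully home: first the one at the cut-off corner, then the one diagonally opposite, then the other one on the brass nozzle's side, and last the remaining one. Only press: do not pick up, tip or shove the clamp, and leave the ring box, gem jar and solder spool beside it where they are.

Things in the scene. Friction and masses are not known exactly. Their poses are not given: they have to be found in the camera images.
- mould_clamp: Flat loose clamp, about 0.9 kg: a black rubber mould between two grey metal plates, 160 (x) x 120 (y) x 28 mm high. Origin: centre of the underside; z up. Its (+x,+y) corner is cut off at 45 degrees (32 mm off each edge); a brass nozzle sticks out 18 mm mid +x side. On top, at x +-54, y +-36 mm, stand four equal steel plungers: round collar 21 mm wide, black rubber cap 17 mm wide.
- plunger_1_top (a point): Centre of the top of the rubber cap of the plunger at x = +54, y = +36 mm (cut-off corner) in the clamp's frame. It moves with the cap; uncompressed it is 56.5 mm above the bench with the plunger fully up, 46.5 mm when fully home.
- plunger_1 (a joint): Travel of that plunger in m: 0 fully up, 0.010 fully home (its collar sits on a washer on the plate, a stop). It starts 0 to 0.002. It slides straight down against about 3 N of friction, without a spring, and stays where it is left. Its rubber cap gives 1 mm for each 2.5 N, up to 5 mm, and springs back.
- plunger_2_top (a point): Centre of the top of the rubber cap of the plunger at x = -54, y = -36 mm (diagonally opposite the cut-off corner) in the clamp's frame. It moves with the cap; uncompressed it is 56.5 mm above the bench with the plunger fully up, 46.5 mm when fully home.
- plunger_2 (a joint): Travel of that plunger in m: 0 fully up, 0.010 fully home (its collar sits on a washer on the plate, a stop). It starts 0 to 0.002. It slides straight down against about 3 N of friction, without a spring, and stays where it is left. Its rubber cap gives 1 mm for each 2.5 N, up to 5 mm, and springs back.
- plunger_3_top (a point): Centre of the top of the rubber cap of the plunger at x = +54, y = -36 mm (nozzle side, not at the cut-off corner) in the clamp's frame. It moves with the cap; uncompressed it is 56.5 mm above the bench with the plunger fully up, 46.5 mm when fully home.
- plunger_3 (a joint): Travel of that plunger in m: 0 fully up, 0.010 fully home (its collar sits on a washer on the plate, a stop). It starts 0 to 0.002. It slides straight down against about 3 N of friction, without a spring, and stays where it is left. Its rubber cap gives 1 mm for each 2.5 N, up to 5 mm, and springs back.
- plunger_4_top (a point): Centre of the top of the rubber cap of the plunger at x = -54, y = +36 mm (the other corner away from the nozzle) in the clamp's frame. It moves with the cap; uncompressed it is 56.5 mm above the bench with the plunger fully up, 46.5 mm when fully home.
- plunger_4 (a joint): Travel of that plunger in m: 0 fully up, 0.010 fully home (its collar sits on a washer on the plate, a stop). It starts 0 to 0.002. It slides straight down against about 3 N of friction, without a spring, and stays where it is left. Its rubber cap gives 1 mm for each 2.5 N, up to 5 mm, and springs back.
- ring_box: Bystander: closed white ring box, 50x50x34 mm, loose on the bench beside the clamp; origin at the centre of its underside.
- gem_jar: Bystander: small clear round jar with a pale lid, 29 mm wide, 18 mm high, loose on the bench beside the clamp; origin at the centre of its underside.
- solder_spool: Bystander: plastic spool of solder wire lying flat, 46 mm wide, 23 mm high, a wire end sticks out, loose on the bench beside the clamp; origin at its underside, 10 mm from the spool's axis.
Things that resemble listed ones, but are neither listed nor needed, are in the scene too. There is more than one size of the mould_clamp; the job needs the smaller.

How it is judged:
By the outcome, as a careful person would: the job done as asked, in the order asked, and still so for the second after the job is handed in, with the robot touching nothing.
It also fails if it takes over 48 s, if anything falls off the work surface, if the arm or the gripper's body presses on something with over 40 N, if the wrist force passes 120 N, or if a joint passes its speed limit or range.

## Working session

There is one attempt and no reset: what is moved stays moved. The work goes in short steps, Python scripts to look and compute and a shell command to move; the robot and the scene stay as the last step left them, time stands still between calls to the robot, and variables do not carry over. Pictures are saved under pics/ and viewed, and the job is handed in when it is done.

```bash
mkdir -p pics
python3 - <<'E'
from cell import readout, optics
import cv2, numpy as np
s=readout.sense(); print(s)
for n in("scene","top"):
    p,d=optics.camera(n); cv2.imwrite(f"pics/{n}0.png",p[:,:,::-1]); np.savez(f"{n}0.npz",p=p,d=d,**optics.camera_info(n)); print(n,optics.camera_info(n))
E
```

```text
{'t': 0.0, 'joints': array([ 1.1158176 ,  0.33387847,  0.039883  ,  1.46628463, -0.01336423,
        1.34326511, -0.05853228]), 'qvel': array([-4.79325606e-04, -4.51785916e-04, -9.53424106e-05,  6.00641659e-04,
        1.18340626e-04,  2.92313736e-04, -1.17975119e-03]), 'tau': array([ 6.54119740e-04, -6.56355429e+01,  1.33611616e+00, -4.03804815e+01,
       -5.94753306e-02,  4.46345459e-02,  1.67169801e-04]), 'tool_pos': array([ 0.22621517, -0.60890437,  0.2406738 ]), 'ee_rot': array([-7.56799108e-04,  9.84223513e-01,  1.76927838e-01, -2.09028341e-04]), 'force': array([-0.24423485, -0.47136219, -0.64274116]), 'moment': array([0.029979  , 0.00499046, 0.01677841]), 'width': 0.08745814819965247}
scene {'K': array([[421.51059668,   0.        , 275.38914572],
       [  0.        , 421.51059668, 211.33787826],
       [  0.        ,   0.        ,   1.        ]]), 'R': array([[-0.79074224, -0.61194718, -0.01572771],
       [-0.28057774,  0.38515082, -0.87916721],
       [ 0.54406143, -0.6907818 , -0.47625377]]), 't': array([0.40657711, 0.22632072, 0.54474325])}
top {'K': array([[437.98016049,   0.        , 280.08687792],
       [  0.        , 437.98016049, 210.7810044 ],
       [  0.        ,   0.        ,   1.        ]]), 'R': array([[-0.02095739, -0.99931596,  0.03046954],
       [-0.9906138 ,  0.01663813, -0.13567414],
       [ 0.13507438, -0.03302692, -0.99028488]]), 't': array([-0.06956236,  0.5586632 ,  0.82181663])}
```

View pics/scene0.png

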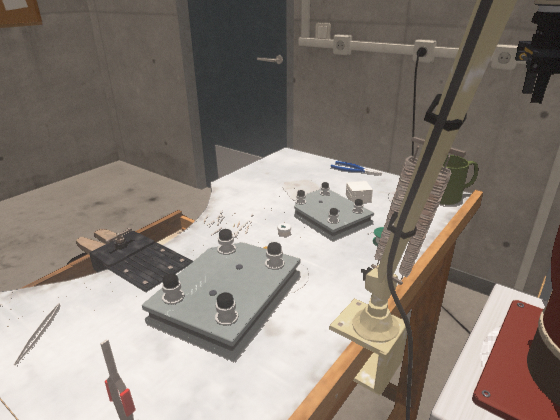

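View pics/top0.png

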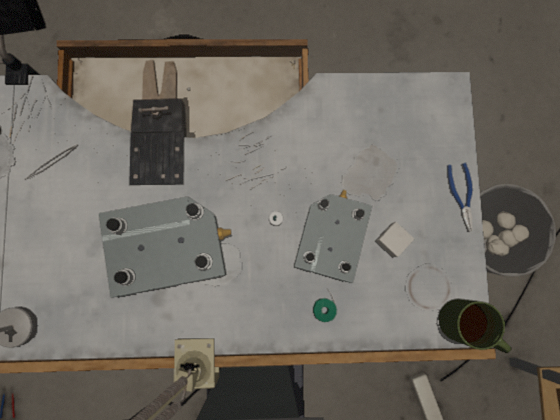

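The top view shows two clamps: a large one at about (165,247) and a small one at (333,237). The small one's nozzle is at (343,194) and its cut corner looks to be at (322,200). The bystanders are the box (394,239), jar (276,218) and spool (325,310). I'll enlarge the small clamp and measure it.

```bash
cat > h.py <<'E'
import numpy as np
def cast(z,uv,K,R,t):
    r=R.T@np.linalg.inv(K)@np.array([uv[0],uv[1],1.]); c=-R.T@t
    return c+r*(z-c[2])/r[2]
def proj(X,K,R,t):
    q=K@(R@np.array(X)+t); return q[:2]/q[2]
E
python3 - <<'E'
import cv2, numpy as np
from h import *
f=np.load("top0.npz"); p=f["p"]; K,R,t=f["K"],f["R"],f["t"]
c=p[180:330,260:430,::-1]
cv2.imwrite("pics/crop1.png",cv2.resize(c,None,fx=4.5,fy=4,interpolation=cv2.INTER_CUBIC)[:600,:800])
# dark caps
g=p.max(2); m=(g<45).astype(np.uint8); n,l,st,ce=cv2.connectedComponentsWithStats(m)
for i in range(1,n):
    if 15<st[i,4]<600 and 190<ce[i][1]<300 and 80<ce[i][0]<390: print(ce[i],st[i], cast(.055,ce[i],K,R,t))
f=np.load("scene0.npz"); 
cv2.imwrite("pics/crop2.png",cv2.resize(f["p"][160:250,270:410,::-1],None,fx=5.5,fy=5.5,interpolation=cv2.INTER_CUBIC))
E
```

```text
[191.64583333 209.54166667] [187 204  11  11  48] [0.56033616 0.09006535 0.055     ]
[112.55454545 224.18181818] [107 219  12  12 110] [0.53475336 0.23919794 0.055     ]
[309.87878788 256.63636364] [307 254   7   6  33] [ 0.46594225 -0.13452282  0.055     ]
[200.89873418 261.43037975] [196 257  11  10  79] [0.46106228 0.07206914 0.055     ]
[345.65  266.425] [342 264   8   6  40] [ 0.44603002 -0.20225917  0.055     ]
[120.43243243 277.03603604] [115 272  12  11 111] [0.43510875 0.22162019 0.055     ]
```

View pics/crop1.png

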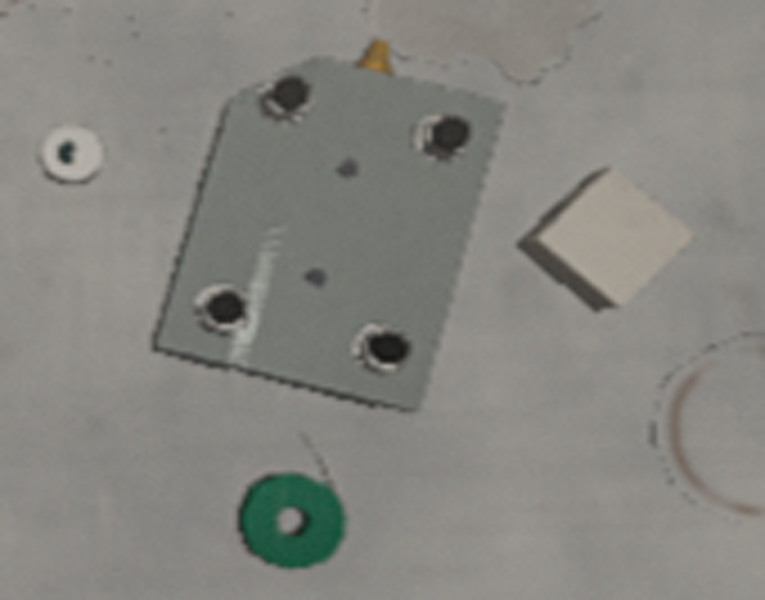

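View pics/crop2.png

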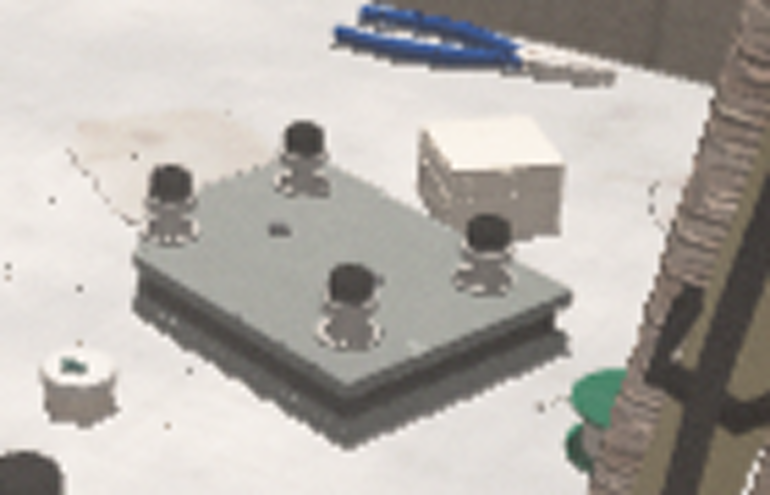

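Run:
```python
import cv2, numpy as np
from scipy.spatial.transform import Rotation as Ro
from h import *
f=np.load("top0.npz"); p=f["p"]; K,R,t=f["K"],f["R"],f["t"]
g=p.max(2).astype(float)
est={1:(324.4,203.2),2:(345.8,267),3:(360,213.5),4:(310.2,256.7)}
loc={1:(54,36),2:(-54,-36),3:(54,-36),4:(-54,36)}
A=[];B=[]
for k,(u,v) in est.items():
    m=np.zeros(g.shape,np.uint8); cv2.circle(m,(round(u),round(v)),6,1,-1); q=(g<60)&(m>0)
    ys,xs=np.nonzero(q); c=(xs.mean(),ys.mean()); X=cast(.0555,c,K,R,t); print(k,len(xs),np.round(c,1),np.round(X,4)); A.append(np.array(loc[k])/1e3);B.append(X[:2])
A=np.array(A);B=np.array(B)
H=A.T@(B-B.mean(0)); th=np.arctan2(H[0,1]-H[1,0],H[0,0]+H[1,1]); r=np.array([[np.cos(th),-np.sin(th)],[np.sin(th),np.cos(th)]])
print("center",B.mean(0),"yaw",np.degrees(th)); F=A@r.T+B.mean(0); print(F.round(4), ((F-B)*1e3).round(1))
# scene cross-check
s=np.load("scene0.npz");Ks,Rs,ts=s["K"],s["R"],s["t"]
im=s["p"][:,:,::-1].copy()
for x in F: 
    uv=proj([*x,.0555],Ks,Rs,ts); print("scene",uv.round(1)); cv2.circle(im,tuple(int(round(a)) for a in uv),1,(0,0,255),-1)
cv2.imwrite("pics/crop3.png",cv2.resize(im[160:250,270:410],None,fx=5.5,fy=5.5,interpolation=cv2.INTER_CUBIC))
# tall points
for n in("top","scene"):
    f=np.load(n+"0.npz");d=f["d"];K,R,t=f["K"],f["R"],f["t"]
    v,u=np.nonzero(d>0); z=d[v,u]; P=(np.linalg.inv(K)@np.vstack([u,v,np.ones_like(u)])*z).T; W=(P-t)@R
    q=(W[:,2]>.07)&(W[:,0]>-.1)&(W[:,0]<1)&(abs(W[:,1])<.7); W=W[q]
    cells={}
    for w in W: cells.setdefault(tuple(np.floor(w[:2]/.1).astype(int)),[]).append(w[2])
    print(n,{k:(len(z),round(min(z),2),round(max(z),2)) for k,z in sorted(cells.items()) if len(z)>15})
s=__import__("cell").readout.sense(); q=s["ee_rot"]; print(Ro.from_quat(q[[1,2,3,0]]).as_matrix().round(3))
```

```text
1 39 [324.1 203. ] [ 0.5688 -0.1651  0.0555]
2 48 [345.9 266.7] [ 0.4455 -0.2027  0.0555]
3 48 [359.4 213.4] [ 0.5474 -0.2331  0.0555]
4 44 [309.8 256.5] [ 0.4662 -0.1342  0.0555]
center [ 0.50698062 -0.18378563] yaw -16.840322747694735
[[ 0.5691 -0.165 ]
 [ 0.4449 -0.2026]
 [ 0.5482 -0.2339]
 [ 0.4657 -0.1337]] [[ 0.3  0.2]
 [-0.7  0.1]
 [ 0.8 -0.8]
 [-0.5  0.6]]
scene [300.7 190.9]
scene [358.7 199.5]
scene [325.1 182.7]
scene [333.6 209.1]
top {(np.int64(2), np.int64(-5)): (141, np.float64(0.07), np.float64(0.1)), (np.int64(2), np.int64(0)): (733, np.float64(0.09), np.float64(0.19)), (np.int64(2), np.int64(1)): (720, np.float64(0.1), np.float64(0.25)), (np.int64(3), np.int64(-5)): (618, np.float64(0.07), np.float64(0.1)), (np.int64(3), np.int64(-4)): (185, np.float64(0.07), np.float64(0.1)), (np.int64(4), np.int64(0)): (128, np.float64(0.07), np.float64(0.08)), (np.int64(4), np.int64(2)): (135, np.float64(0.07), np.float64(0.08)), (np.int64(5), np.int64(0)): (124, np.float64(0.07), np.float64(0.08)), (np.int64(5), np.int64(2)): (124, np.float64(0.07), np.float64(0.08)), (np.int64(
[... 867 characters left out ...]
), np.int64(0)): (449, np.float64(0.07), np.float64(0.16)), (np.int64(2), np.int64(1)): (4501, np.float64(0.07), np.float64(0.35)), (np.int64(3), np.int64(-5)): (261, np.float64(0.07), np.float64(0.1)), (np.int64(3), np.int64(-4)): (52, np.float64(0.07), np.float64(0.1)), (np.int64(3), np.int64(4)): (1162, np.float64(0.12), np.float64(0.23)), (np.int64(4), np.int64(0)): (108, np.float64(0.07), np.float64(0.08)), (np.int64(4), np.int64(2)): (181, np.float64(0.07), np.float64(0.08)), (np.int64(5), np.int64(0)): (96, np.float64(0.07), np.float64(0.08)), (np.int64(5), np.int64(2)): (149, np.float64(0.07), np.float64(0.08))}
[[ 0.937  0.348 -0.001]
 [ 0.348 -0.937  0.001]
 [-0.    -0.002 -1.   ]]
```

View pics/crop3.png

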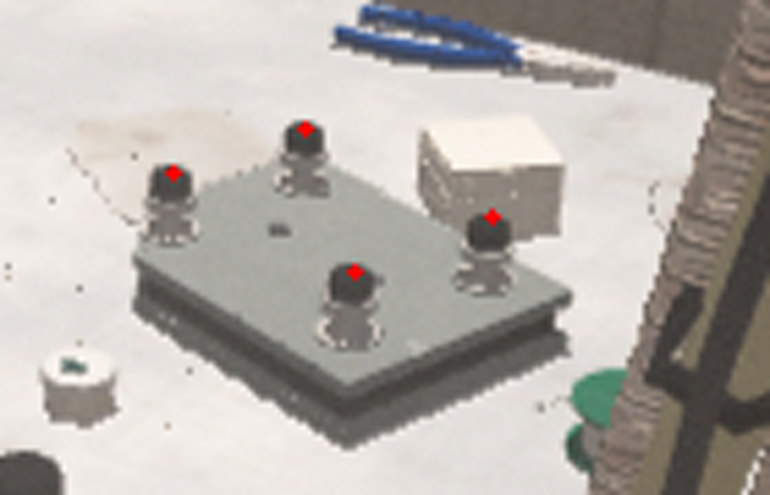

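The red marks from the top-view fit land on the caps in the scene view, and the fit residual is under 1.2 mm. It's the smaller clamp: 108x72 plunger spacing, against about 151x100 on the large one. Its cut-off corner is the plunger at top view (324,203). Moving over with the fingers closing.

```bash
python3 -m pendant '1.5 -1 0 0 0 0 0;3 -2 0 0 0 0 0;4 -2.5 0 0 0 0 0;4 -2.5 0 0 0 0 0;4 -2.5 0 0 0 0 0;4 -2.5 0 0 0 0 0;4 -2.5 0 0 0 0 0;4 -2.5 0 0 0 0 0;4 -2.5 0 0 0 0 0;3 -2 0 0 0 0 0' 10
cat > m.py <<'E'
import sys,numpy as np
from cell import readout
from scipy.spatial.transform import Rotation as Ro
T={1:(.5691,-.165),2:(.4449,-.2026),3:(.5482,-.2339),4:(.4657,-.1337)}
s=readout.sense();q=s["ee_rot"];M=Ro.from_quat(q[[1,2,3,0]]).as_matrix()
k=int(sys.argv[1]);z=float(sys.argv[2]) # tip height
d=np.array([*T[k],z+.019])-s["tool_pos"]
G=np.array([[.937,.348,0],[.348,-.937,0],[0,0,-1.]]).T
print("t",round(s["t"],2),"tcp",s["tool_pos"].round(4),"tip z",(s["tool_pos"][2]-.019).round(4),"F",s["force"].round(2),"w",round(s["width"],4))
print("shift cm",(M.T@d*100).round(2),"turn/5deg",(Ro.from_matrix(M.T@G).as_rotvec(degrees=True)/5).round(2))
E
python3 m.py 1 0.08
```

```text
t: 1.1
tool_pos: [0.487, -0.2563, 0.2374]
ee_rot: [-0.002, 0.985, 0.175, -0.002]
force: [1.1, -0.3, 0.4]
width: 0.0151
t 1.1 tcp [ 0.487  -0.2563  0.2374] tip z 0.2184 F [ 1.06 -0.29  0.4 ] w 0.0151
shift cm [10.9  -5.68 13.83] turn/5deg [-0.06  0.04 -0.05]
```

```bash
python3 -m pendant '3.5 -1.8 2 -.06 .04 -.05 0;3.5 -1.8 3 0 0 0 0;2.5 -1.3 3 0 0 0 0;1.2 -.6 2.5 0 0 0 0;.2 -.1 1.5 0 0 0 0;0 0 .8 0 0 0 0;0 0 0 0 0 0 0;0 0 0 0 0 0 0;0 0 0 0 0 0 0' 10; python3 m.py 1 0.08
```

```text
t: 2.0
tool_pos: [0.5739, -0.1502, 0.1086]
ee_rot: [0.0, 0.983, 0.183, 0.002]
force: [0.1, 0.2, 0.2]
width: 0.0005
t 2.0 tcp [ 0.5739 -0.1502  0.1086] tip z 0.0896 F [0.09 0.24 0.21] w 0.0005
shift cm [-0.99  1.21  0.96] turn/5deg [ 0.02 -0.05  0.14]
```

```bash
python3 -m pendant '-.5 .6 .5 .02 -.05 .14 0;-.4 .5 .4 0 0 0 0;-.1 .1 .1 0 0 0 0;0 0 0 0 0 0 0;0 0 0 0 0 0 0' ; python3 m.py 1 0.066
python3 - <<'E'
from cell import optics
import cv2
for n in("scene","wrist"):
    p,d=optics.camera(n); c=p[:,:,::-1]
    if n=="scene": c=cv2.resize(c[140:250,250:410],None,fx=5,fy=5,interpolation=cv2.INTER_CUBIC)
    cv2.imwrite(f"pics/{n}1.png",c)
E
```

```text
t: 2.5
tool_pos: [0.5687, -0.1696, 0.1003]
ee_rot: [0.001, 0.985, 0.174, 0.001]
force: [-0.5, -0.0, 0.9]
width: 0.0006
t 2.5 tcp [ 0.5687 -0.1696  0.1003] tip z 0.0813 F [-0.52 -0.02  0.91] w 0.0006
shift cm [ 0.19 -0.42  1.53] turn/5deg [ 0.04 -0.03 -0.07]
```

View pics/scene1.png

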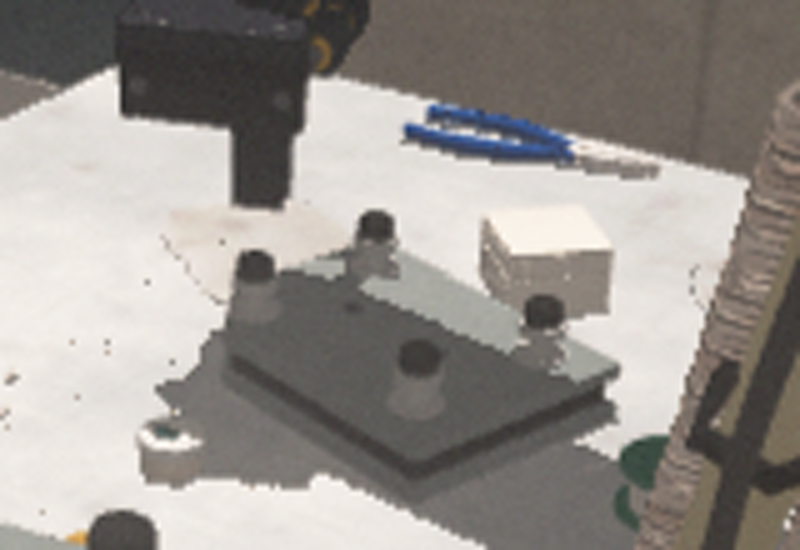

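View pics/wrist1.png

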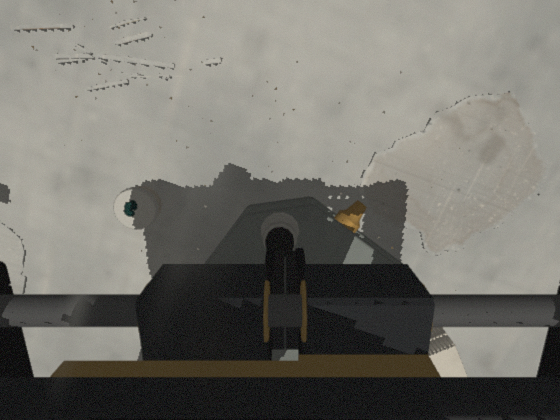

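The fingertips hang over the cut-corner plunger: scene crop finger (262,205) above cap (255,262). In the wrist view the cap is at (280,235), just under the fingers. I'll correct the 4 mm offset and go down slowly.

```bash
python3 -m pendant '.1 -.2 .4 .04 -.03 -.05 0;.1 -.15 .4 0 0 0 0;0 0 .4 0 0 0 0;0 0 0 0 0 0 0;0 0 0 0 0 0 0' ; python3 m.py 1 0.045
```

```text
t: 3.1
tool_pos: [0.5697, -0.1637, 0.087]
ee_rot: [-0.001, 0.984, 0.177, -0.0]
force: [0.1, 0.1, 0.1]
width: 0.0006
t 3.1 tcp [ 0.5697 -0.1637  0.087 ] tip z 0.068 F [0.15 0.1  0.09] w 0.0006
shift cm [-0.1  0.1  2.3] turn/5deg [-0.01  0.01  0.01]
```

```bash
python3 -m pendant '-.1 .1 .4 0 0 0 0;0 0 .3 0 0 0 0;0 0 .2 0 0 0 0;0 0 0 0 0 0 0;0 0 0 0 0 0 0' ; python3 m.py 1 0.045
```

```text
t: 3.6
tool_pos: [0.569, -0.1654, 0.0772]
ee_rot: [-0.0, 0.984, 0.177, -0.0]
force: [-0.7, 0.5, 0.3]
width: 0.0005
t 3.6 tcp [ 0.569  -0.1654  0.0772] tip z 0.0582 F [-0.69  0.49  0.33] w 0.0005
shift cm [ 0.02 -0.03  1.32] turn/5deg [-0.01  0.01  0.01]
```

```bash
python3 -m pendant '0 0 .2 0 0 0 0;0 0 .2 0 0 0 0;0 0 0 0 0 0 0' ; python3 m.py 1 0.045
```

```text
t: 3.9
tool_pos: [0.5693, -0.1654, 0.0734]
ee_rot: [-0.0, 0.984, 0.177, -0.0]
force: [-1.3, 1.2, 2.1]
width: 0.0004
t 3.9 tcp [ 0.5693 -0.1654  0.0734] tip z 0.0544 F [-1.31  1.21  2.13] w 0.0004
shift cm [-0.   -0.05  0.94] turn/5deg [-0.01  0.    0.01]
```

```bash
for i in 1; do :; done; python3 -m pendant '0 0 .2 0 0 0 0;0 0 .2 0 0 0 0;0 0 0 0 0 0 0' ; python3 m.py 1 0.045
```

```text
t: 4.2
tool_pos: [0.5694, -0.1654, 0.0695]
ee_rot: [-0.0, 0.984, 0.177, -0.0]
force: [-0.6, 0.2, 1.9]
width: 0.0003
t 4.2 tcp [ 0.5694 -0.1654  0.0695] tip z 0.0505 F [-0.58  0.19  1.88] w 0.0003
shift cm [-0.01 -0.05  0.55] turn/5deg [-0.    0.    0.01]
```

```bash
python3 -m pendant '0 0 .2 0 0 0 0;0 0 .1 0 0 0 0;0 0 0 0 0 0 0' ; python3 m.py 1 0.045
```

```text
t: 4.5
tool_pos: [0.5694, -0.1655, 0.0663]
ee_rot: [-0.0, 0.984, 0.177, -0.0]
force: [-0.7, -0.4, 2.4]
width: 0.0003
t 4.5 tcp [ 0.5694 -0.1655  0.0663] tip z 0.0473 F [-0.69 -0.42  2.43] w 0.0003
shift cm [-0.01 -0.05  0.23] turn/5deg [-0.   -0.    0.01]
```

```bash
python3 -m pendant '0 0 .2 0 0 0 0;0 0 0 0 0 0 0' ; python3 m.py 1 0.045
```

```text
t: 4.7
tool_pos: [0.5695, -0.1655, 0.0643]
ee_rot: [-0.0, 0.984, 0.177, 0.0]
force: [-2.2, -0.3, 3.9]
width: 0.0002
t 4.7 tcp [ 0.5695 -0.1655  0.0643] tip z 0.0453 F [-2.19 -0.26  3.86] w 0.0002
shift cm [-0.02 -0.06  0.03] turn/5deg [-0.   -0.    0.01]
```

```bash
python3 -m pendant '0 0 .1 0 0 0 0;0 0 0 0 0 0 0' ; python3 m.py 1 0.044
```

```text
t: 4.9
tool_pos: [0.5695, -0.1655, 0.0636]
ee_rot: [-0.0, 0.984, 0.177, 0.0]
force: [-2.3, 1.0, 5.3]
width: 0.0009
t 4.9 tcp [ 0.5695 -0.1655  0.0636] tip z 0.0446 F [-2.27  1.05  5.33] w 0.0009
shift cm [-0.02 -0.06  0.06] turn/5deg [-0.   -0.    0.01]
```

```bash
python3 -m pendant '0 0 .1 0 0 0 0;0 0 0 0 0 0 0' ; python3 m.py 1 0.044
```

```text
t: 5.1
tool_pos: [0.5696, -0.1655, 0.0632]
ee_rot: [0.0, 0.984, 0.177, 0.0]
force: [-2.4, 0.0, 6.4]
width: 0.0006
t 5.1 tcp [ 0.5696 -0.1655  0.0632] tip z 0.0442 F [-2.37  0.01  6.43] w 0.0006
shift cm [-0.03 -0.06  0.02] turn/5deg [ 0.   -0.    0.01]
```

```bash
python3 -m pendant '0 0 .1 0 0 0 0;0 0 0 0 0 0 0' ; python3 m.py 1 0.044; python3 -m pendant '0 0 -.5 0 0 0 0;0 0 -1 0 0 0 0;0 0 -1 0 0 0 0;0 0 -.5 0 0 0 0;0 0 0 0 0 0 0;0 0 0 0 0 0 0'; python3 m.py 2 .07
```

```text
t: 5.3
tool_pos: [0.5696, -0.1655, 0.063]
ee_rot: [0.0, 0.984, 0.177, 0.0]
force: [-3.5, 0.6, 7.1]
width: 0.0001
t 5.3 tcp [ 0.5696 -0.1655  0.063 ] tip z 0.044 F [-3.46  0.61  7.08] w 0.0001
shift cm [-0.03 -0.06 -0.  ] turn/5deg [ 0.   -0.    0.01]
t: 5.9
tool_pos: [0.5699, -0.1655, 0.0954]
ee_rot: [0.0, 0.984, 0.177, 0.001]
force: [-0.1, -0.3, -0.5]
width: 0.0005
t 5.9 tcp [ 0.5699 -0.1655  0.0954] tip z 0.0764 F [-0.11 -0.33 -0.48] w 0.0005
shift cm [-13.01  -0.89   0.62] turn/5deg [ 0.01 -0.01  0.01]
```

```bash
python3 -m pendant '-1 -.1 0 0 0 0 0;-2 -.2 0 0 0 0 0;-2.5 -.2 0 0 0 0 0;-2.5 -.2 0 0 0 0 0;-2 -.1 0 0 0 0 0;-1 0 0 0 0 0 0;0 0 0 0 0 0 0;0 0 0 0 0 0 0'; python3 m.py 2 .066
python3 - <<'E'
from cell import optics
import cv2, numpy as np
from h import *
for n in("scene","wrist"):
    p,d=optics.camera(n); c=p[:,:,::-1]
    np.savez(n+"2.npz",p=p,d=d,**optics.camera_info(n))
    if n=="scene": c=cv2.resize(c[140:250,250:410],None,fx=5,fy=5,interpolation=cv2.INTER_CUBIC)
    cv2.imwrite(f"pics/{n}2.png",c)
E
```

```text
t: 6.7
tool_pos: [0.4556, -0.1973, 0.0924]
ee_rot: [-0.001, 0.984, 0.177, -0.001]
force: [1.1, 0.7, -0.4]
width: 0.0004
t 6.7 tcp [ 0.4556 -0.1973  0.0924] tip z 0.0734 F [ 1.09  0.69 -0.4 ] w 0.0004
shift cm [-1.19  0.12  0.75] turn/5deg [-0.02  0.02  0.  ]
```

View pics/scene2.png

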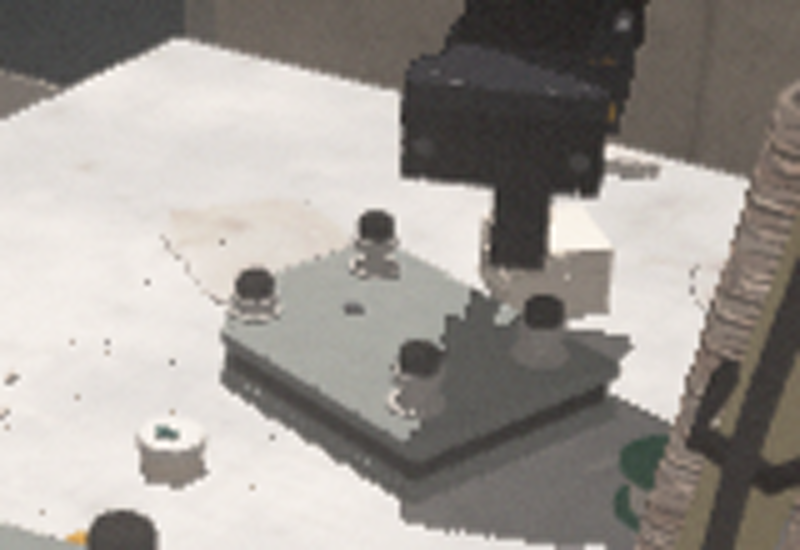

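View pics/wrist2.png

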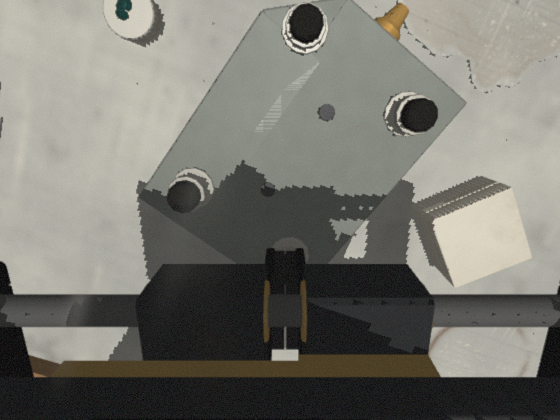

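Plunger 1 is visibly down: scene cap at (255,285) was at (255,262). The wrist view shows caps 1 (306,22), 3 (417,115) and 4 (184,195), so I can check the clamp hasn't shifted.

Run:
```python
import numpy as np,cv2
from h import *
f=np.load("wrist2.npz");K,R,t=f["K"],f["R"],f["t"];g=f["p"].max(2)
for k,uv,z in((1,(306,22),.0465),(3,(417,115),.056),(4,(184,195),.056)):
    m=np.zeros(g.shape,np.uint8);cv2.circle(m,uv,23,1,-1);q=((g<(35))&(m>0)).astype(np.uint8)
    n,l,st,ce=cv2.connectedComponentsWithStats(q);i=1+st[1:,4].argmax();print(k,ce[i].round(1),st[i],cast(z,ce[i],K,R,t).round(4))
f=np.load("scene2.npz");d=f["d"];K,R,t=f["K"],f["R"],f["t"]
for X in((.5691,-.165,.0465),(.4657,-.1337,.0555),(.5482,-.2339,.0555)): print(proj(X,K,R,t).round(1))
```

```text
1 [302.2  30.6] [290   5  31  38 227] [ 0.5653 -0.1672  0.0465]
3 [409.8 114.6] [401  99  28  32 268] [ 0.5471 -0.2304  0.056 ]
4 [174.6 206.6] [172 204   7   5  14] [ 0.4612 -0.1345  0.056 ]
[300.7 194.5]
[333.6 209.1]
[325.1 182.7]
```

```bash
python3 - <<'E'
import numpy as np
from h import *
f=np.load("wrist2.npz");K,R,t=f["K"],f["R"],f["t"]
for k,uv,z in((1,(306,22),.0465),(3,(418,115),.056),(4,(184,195),.056)): print(k,cast(z,uv,K,R,t).round(4))
E
python3 -m pendant '-.5 .05 .2 -.02 .02 0 0;-.4 .05 .2 0 0 0 0;-.2 0 .2 0 0 0 0;-.1 0 0 0 0 0 0;0 0 0 0 0 0 0;0 0 0 0 0 0 0'; python3 m.py 2 .058
```

```text
1 [ 0.5694 -0.1675  0.0465]
3 [ 0.5483 -0.2343  0.056 ]
4 [ 0.4691 -0.1375  0.056 ]
t: 7.4
tool_pos: [0.4459, -0.2015, 0.0854]
ee_rot: [-0.001, 0.984, 0.179, 0.0]
force: [0.3, -0.1, -0.3]
width: 0.0005
t 7.4 tcp [ 0.4459 -0.2015  0.0854] tip z 0.0664 F [ 0.27 -0.12 -0.3 ] w 0.0005
shift cm [-0.13  0.07  0.84] turn/5deg [-0.01 -0.    0.04]
```

The clamp hasn't moved, within calibration. Pressing plunger 2.

```bash
python3 -m pendant '-.1 .05 .3 0 0 0 0;0 0 .3 0 0 0 0;0 0 .2 0 0 0 0;0 0 0 0 0 0 0;0 0 0 0 0 0 0'; python3 m.py 2 .045
```

```text
t: 7.9
tool_pos: [0.4453, -0.2022, 0.0767]
ee_rot: [-0.001, 0.984, 0.179, 0.0]
force: [-0.6, -0.6, 0.3]
width: 0.0006
t 7.9 tcp [ 0.4453 -0.2022  0.0767] tip z 0.0577 F [-0.56 -0.58  0.3 ] w 0.0006
shift cm [-0.05  0.02  1.27] turn/5deg [-0.01 -0.01  0.04]
```

```bash
python3 -m pendant '0 0 .2 0 0 0 0;0 0 .2 0 0 0 0;0 0 .2 0 0 0 0;0 0 0 0 0 0 0'; python3 m.py 2 .045
```

```text
t: 8.3
tool_pos: [0.4456, -0.2023, 0.0706]
ee_rot: [-0.0, 0.984, 0.179, 0.0]
force: [-1.8, 0.3, 2.2]
width: 0.0004
t 8.3 tcp [ 0.4456 -0.2023  0.0706] tip z 0.0516 F [-1.77  0.27  2.21] w 0.0004
shift cm [-0.08  0.01  0.66] turn/5deg [-0.01 -0.01  0.04]
```

```bash
python3 -m pendant '0 0 .2 0 0 0 0;0 0 .2 0 0 0 0;0 0 0 0 0 0 0'; python3 m.py 2 .045
```

```text
t: 8.6
tool_pos: [0.4456, -0.2023, 0.0665]
ee_rot: [-0.0, 0.984, 0.179, 0.0]
force: [-0.6, -0.4, 2.7]
width: 0.0007
t 8.6 tcp [ 0.4456 -0.2023  0.0665] tip z 0.0475 F [-0.63 -0.4   2.75] w 0.0007
shift cm [-0.08  0.    0.25] turn/5deg [-0.01 -0.01  0.04]
```

```bash
python3 -m pendant '0 0 .2 0 0 0 0;0 0 .1 0 0 0 0;0 0 .1 0 0 0 0;0 0 0 0 0 0 0'; python3 m.py 2 .044
```

```text
t: 9.0
tool_pos: [0.4457, -0.2024, 0.0628]
ee_rot: [-0.0, 0.984, 0.179, 0.0]
force: [-2.7, 1.1, 8.0]
width: 0.0006
t 9.0 tcp [ 0.4457 -0.2024  0.0628] tip z 0.0438 F [-2.69  1.08  7.99] w 0.0006
shift cm [-0.08 -0.01 -0.02] turn/5deg [-0.   -0.01  0.04]
```

```bash
python3 -m pendant '0 0 .1 0 0 0 0;0 0 .1 0 0 0 0;0 0 0 0 0 0 0'; python3 m.py 2 .044
```

```text
t: 9.3
tool_pos: [0.4458, -0.2024, 0.062]
ee_rot: [-0.0, 0.984, 0.179, 0.0]
force: [-3.8, 1.4, 10.0]
width: 0.0009
t 9.3 tcp [ 0.4458 -0.2024  0.062 ] tip z 0.043 F [-3.84  1.39 10.04] w 0.0009
shift cm [-0.09 -0.01 -0.1 ] turn/5deg [-0.   -0.01  0.04]
```

Home. The force climbs about 2.5 N/mm at the expected height. Lifting and going to plunger 3.

```bash
python3 -m pendant '0 0 -.5 0 0 0 0;0 0 -1 0 0 0 0;0 0 -1 0 0 0 0;0 0 -.5 0 0 0 0;0 0 0 0 0 0 0;0 0 0 0 0 0 0'; python3 m.py 3 .07
```

```text
t: 9.9
tool_pos: [0.4462, -0.2025, 0.0944]
ee_rot: [0.0, 0.984, 0.179, 0.001]
force: [0.3, 0.2, -0.4]
width: 0.0006
t 9.9 tcp [ 0.4462 -0.2025  0.0944] tip z 0.0754 F [ 0.35  0.19 -0.41] w 0.0006
shift cm [8.44 6.52 0.55] turn/5deg [ 0.01 -0.02  0.04]
```

```bash
python3 -m pendant '1 .8 0 0 0 0 0;1.5 1.2 0 0 0 0 0;1.5 1.2 0 0 0 0 0;1.5 1.2 0 0 0 0 0;1.2 .9 0 0 0 0 0;.7 .5 0 0 0 0 0;.3 .2 0 0 0 0 0;0 0 0 0 0 0 0;0 0 0 0 0 0 0'; python3 m.py 3 .066
```

```text
t: 10.8
tool_pos: [0.5454, -0.2337, 0.0908]
ee_rot: [-0.001, 0.984, 0.178, -0.001]
force: [-0.1, -0.4, 0.4]
width: 0.0006
t 10.8 tcp [ 0.5454 -0.2337  0.0908] tip z 0.0718 F [-0.07 -0.4   0.39] w 0.0006
shift cm [0.25 0.12 0.58] turn/5deg [-0.02  0.01  0.03]
```

```bash
python3 -m pendant '.1 .05 .3 -.02 0 0 0;.1 .05 .3 0 0 0 0;.05 0 .3 0 0 0 0;0 0 .2 0 0 0 0;0 0 0 0 0 0 0;0 0 0 0 0 0 0'; python3 m.py 3 .045;python3 - <<'E'
from cell import optics
import cv2
p,d=optics.camera("scene"); cv2.imwrite("pics/scene3.png",cv2.resize(p[140:250,250:410,::-1],None,fx=5,fy=5,interpolation=cv2.INTER_CUBIC))
E
```

```text
t: 11.4
tool_pos: [0.5467, -0.2336, 0.0789]
ee_rot: [0.0, 0.984, 0.178, -0.001]
force: [-0.7, -0.5, 0.1]
width: 0.0003
t 11.4 tcp [ 0.5467 -0.2336  0.0789] tip z 0.0599 F [-0.69 -0.46  0.06] w 0.0003
shift cm [0.13 0.08 1.49] turn/5deg [0.01 0.02 0.03]
```

View pics/scene3.png

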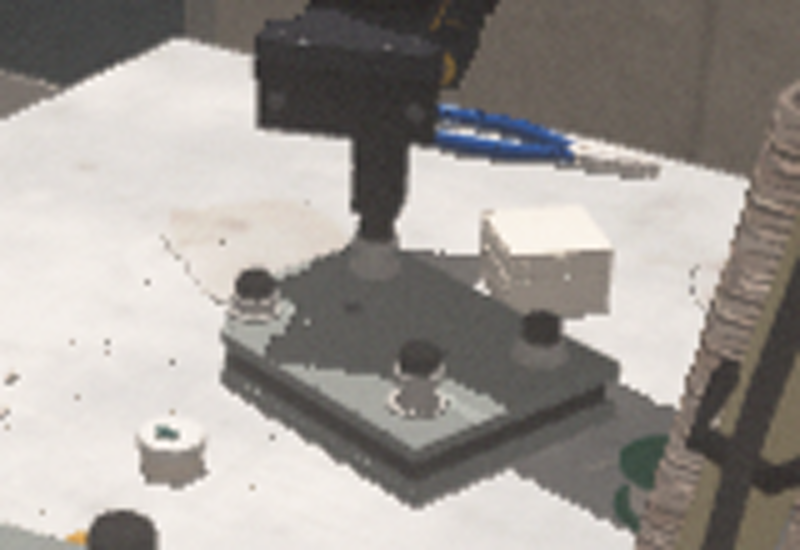

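Plungers 1 (255,285) and 2 (541,330) are down, and the fingers are centred on plunger 3 at (377,225). Pressing it.

```bash
python3 -m pendant '.1 .05 .2 0 0 0 0;0 0 .2 0 0 0 0;0 0 .2 0 0 0 0;0 0 .2 0 0 0 0;0 0 .2 0 0 0 0;0 0 .2 0 0 0 0;0 0 0 0 0 0 0'; python3 m.py 3 .045
```

```text
t: 12.15
tool_pos: [0.5482, -0.2339, 0.0668]
ee_rot: [0.001, 0.984, 0.178, -0.0]
force: [-0.8, -0.1, 2.3]
width: 0.0002
t 12.15 tcp [ 0.5482 -0.2339  0.0668] tip z 0.0478 F [-0.77 -0.12  2.34] w 0.0002
shift cm [-0.    0.    0.28] turn/5deg [0.01 0.01 0.03]
```

```bash
python3 -m pendant '0 0 .1 0 0 0 0;0 0 .1 0 0 0 0;0 0 0 0 0 0 0'; python3 m.py 3 .044
```

```text
t: 12.45
tool_pos: [0.5482, -0.2339, 0.0648]
ee_rot: [0.001, 0.984, 0.178, -0.0]
force: [-1.2, 0.2, 3.0]
width: 0.0006
t 12.45 tcp [ 0.5482 -0.2339  0.0648] tip z 0.0458 F [-1.19  0.21  3.04] w 0.0006
shift cm [-0.    0.    0.18] turn/5deg [0.02 0.01 0.03]
```

```bash
python3 -m pendant '0 0 .1 0 0 0 0;0 0 .1 0 0 0 0;0 0 0 0 0 0 0'; python3 m.py 3 .044
```

```text
t: 12.75
tool_pos: [0.5483, -0.2339, 0.0633]
ee_rot: [0.001, 0.984, 0.178, -0.0]
force: [-2.4, 1.1, 5.8]
width: 0.0008
t 12.75 tcp [ 0.5483 -0.2339  0.0633] tip z 0.0443 F [-2.37  1.1   5.8 ] w 0.0008
shift cm [-0.01 -0.    0.03] turn/5deg [0.02 0.01 0.03]
```

```bash
python3 -m pendant '0 0 .1 0 0 0 0;0 0 .05 0 0 0 0;0 0 0 0 0 0 0'; python3 m.py 3 .044
```

```text
t: 13.05
tool_pos: [0.5483, -0.2339, 0.063]
ee_rot: [0.001, 0.984, 0.178, -0.0]
force: [-3.6, 1.1, 6.5]
width: 0.0005
t 13.05 tcp [ 0.5483 -0.2339  0.063 ] tip z 0.044 F [-3.62  1.1   6.51] w 0.0005
shift cm [-0.01 -0.    0.  ] turn/5deg [0.02 0.01 0.03]
```

```bash
python3 -m pendant '0 0 .15 0 0 0 0;0 0 .1 0 0 0 0;0 0 0 0 0 0 0'; python3 m.py 3 .044; python3 -m pendant '0 0 -.5 0 0 0 0;0 0 -1 0 0 0 0;0 0 -1 0 0 0 0;0 0 -.5 0 0 0 0;0 0 0 0 0 0 0;0 0 0 0 0 0 0'; python3 m.py 4 .07
```

```text
t: 13.35
tool_pos: [0.5484, -0.2339, 0.0622]
ee_rot: [0.001, 0.984, 0.178, -0.0]
force: [-3.1, 2.1, 8.7]
width: 0.0005
t 13.35 tcp [ 0.5484 -0.2339  0.0622] tip z 0.0432 F [-3.07  2.07  8.65] w 0.0005
shift cm [-0.02 -0.01 -0.08] turn/5deg [0.03 0.01 0.03]
t: 13.95
tool_pos: [0.5488, -0.234, 0.0946]
ee_rot: [0.002, 0.984, 0.178, 0.0]
force: [-0.9, -0.2, 0.8]
width: 0.0009
t 13.95 tcp [ 0.5488 -0.234   0.0946] tip z 0.0756 F [-0.86 -0.18  0.75] w 0.0009
shift cm [ -4.27 -12.31   0.52] turn/5deg [0.04 0.   0.03]
```

```bash
python3 -m pendant '-.4 -1 0 .04 0 0 0;-.7 -2 0 0 0 0 0;-.8 -2.3 0 0 0 0 0;-.8 -2.3 0 0 0 0 0;-.7 -1.8 0 0 0 0 0;-.4 -1.2 0 0 0 0 0;-.2 -.5 0 0 0 0 0;0 0 0 0 0 0 0;0 0 0 0 0 0 0'; python3 m.py 4 .066
```

```text
t: 14.85
tool_pos: [0.4655, -0.1384, 0.0918]
ee_rot: [-0.001, 0.984, 0.178, -0.002]
force: [0.1, -0.8, -0.1]
width: 0.0003
t 14.85 tcp [ 0.4655 -0.1384  0.0918] tip z 0.0728 F [ 0.11 -0.77 -0.1 ] w 0.0003
shift cm [ 0.19 -0.43  0.68] turn/5deg [-0.04  0.04  0.02]
```

```bash
python3 -m pendant '.1 -.15 .3 -.04 .04 0 0;.1 -.1 .3 0 0 0 0;.05 -.1 .2 0 0 0 0;0 0 .2 0 0 0 0;0 0 0 0 0 0 0;0 0 0 0 0 0 0'; python3 m.py 4 .045;python3 - <<'E'
from cell import optics
import cv2
p,d=optics.camera("scene"); cv2.imwrite("pics/scene4.png",cv2.resize(p[140:250,250:410,::-1],None,fx=5,fy=5,interpolation=cv2.INTER_CUBIC))
E
```

```text
t: 15.45
tool_pos: [0.4678, -0.1354, 0.0803]
ee_rot: [-0.0, 0.984, 0.177, 0.0]
force: [0.3, -0.6, 0.4]
width: 0.0007
t 15.45 tcp [ 0.4678 -0.1354  0.0803] tip z 0.0613 F [ 0.34 -0.64  0.36] w 0.0007
shift cm [-0.14 -0.23  1.63] turn/5deg [-0. -0. -0.]
```

View pics/scene4.png

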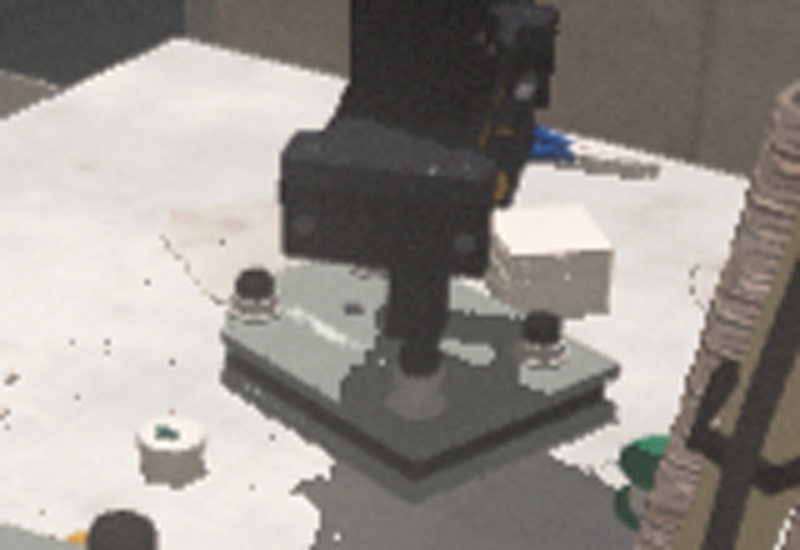

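The fingers are over plunger 4 at (418,350). Caps 1 and 2 are still down and the clamp hasn't shifted. Pressing it.

```bash
python3 -m pendant '-.1 -.1 .3 0 0 0 0;0 0 .2 0 0 0 0;0 0 .2 0 0 0 0;0 0 .2 0 0 0 0;0 0 .2 0 0 0 0;0 0 .2 0 0 0 0;0 0 0 0 0 0 0'; python3 m.py 4 .045
```

```text
t: 16.2
tool_pos: [0.4668, -0.135, 0.0669]
ee_rot: [0.0, 0.984, 0.177, 0.0]
force: [-1.2, -0.2, 2.3]
width: 0.0005
t 16.2 tcp [ 0.4668 -0.135   0.0669] tip z 0.0479 F [-1.17 -0.22  2.28] w 0.0005
shift cm [-0.06 -0.16  0.29] turn/5deg [ 0.   -0.01 -0.  ]
```

```bash
python3 -m pendant '0 0 .1 0 0 0 0;0 0 .1 0 0 0 0;0 0 0 0 0 0 0'; python3 m.py 4 .044
```

```text
t: 16.5
tool_pos: [0.4668, -0.135, 0.0648]
ee_rot: [0.0, 0.984, 0.177, 0.0]
force: [-1.3, 0.7, 3.1]
width: 0.0002
t 16.5 tcp [ 0.4668 -0.135   0.0648] tip z 0.0458 F [-1.32  0.68  3.15] w 0.0002
shift cm [-0.06 -0.16  0.18] turn/5deg [ 0.   -0.01 -0.  ]
```

```bash
python3 -m pendant '0 0 .1 0 0 0 0;0 0 .1 0 0 0 0;0 0 .1 0 0 0 0;0 0 0 0 0 0 0'; python3 m.py 4 .044
```

```text
t: 16.9
tool_pos: [0.4669, -0.135, 0.0626]
ee_rot: [0.0, 0.984, 0.177, 0.0]
force: [-3.4, 1.0, 8.2]
width: 0.0008
t 16.9 tcp [ 0.4669 -0.135   0.0626] tip z 0.0436 F [-3.36  1.01  8.18] w 0.0008
shift cm [-0.06 -0.16 -0.04] turn/5deg [ 0.01 -0.01 -0.  ]
```

```bash
python3 -m pendant '0 0 .15 0 0 0 0;0 0 .05 0 0 0 0;0 0 0 0 0 0 0'; python3 m.py 4 .044; python3 -m pendant '0 0 -.5 0 0 0 0;0 0 -1 0 0 0 0;0 0 -1.5 0 0 0 0;0 0 -2 0 0 0 0;0 0 -2 0 0 0 0;0 0 -2 0 0 0 0;0 0 -1.5 0 0 0 0;0 0 -.5 0 0 0 0;0 0 0 0 0 0 0'
```

```text
t: 17.2
tool_pos: [0.4669, -0.135, 0.0619]
ee_rot: [0.001, 0.984, 0.177, 0.0]
force: [-3.7, 0.4, 9.0]
width: 0.0002
t 17.2 tcp [ 0.4669 -0.135   0.0619] tip z 0.0429 F [-3.73  0.43  8.98] w 0.0002
shift cm [-0.07 -0.17 -0.11] turn/5deg [ 0.01 -0.   -0.01]
t: 18.1
tool_pos: [0.4665, -0.1347, 0.1778]
ee_rot: [0.0, 0.984, 0.177, 0.001]
force: [0.4, -0.7, -1.0]
width: 0.0005
```

```bash
python3 -m pendant '0 1 -.5 0 0 0 0;0 2.5 -.5 0 0 0 0;0 3 0 0 0 0 0;0 3 0 0 0 0 0;0 3 0 0 0 0 0;0 3 0 0 0 0 0;0 2 0 0 0 0 0;0 1 0 0 0 0 0;0 0 0 0 0 0 0;0 0 0 0 0 0 0'
python3 - <<'E'
from cell import optics
import cv2, numpy as np
from h import *
im=[]
T={1:(.5691,-.165),2:(.4449,-.2026),3:(.5482,-.2339),4:(.4657,-.1337)}
for n in("scene","top"):
    p,d=optics.camera(n); q=np.load(n+"0.npz")["p"]
    K=optics.camera_info(n); K,R,t=K["K"],K["R"],K["t"]
    s=(slice(150,250),slice(270,410)) if n=="scene" else (slice(180,330),slice(260,420))
    a=np.hstack([x[s][:,:,::-1] for x in(q,p)]); f=2.8 if n=="scene" else 2.5
    cv2.imwrite(f"pics/{n}5.png",cv2.resize(a,None,fx=f,fy=f,interpolation=cv2.INTER_CUBIC))
    if n=="scene":
        for k,x in T.items(): # measure cap centroid row shift
            for z,g in((.053,q),(.043,p)):
                u,v=proj([*x,z],K,R,t).round().astype(int); m=g[v-9:v+10,u-6:u+7].max(2)<60; ys,xs=np.nonzero(m); print(k,z,(u,v),"dark top row",ys.min()+v-9,"centroid",(xs.mean()+u-6).round(1),(ys.mean()+v-9).round(1),len(xs))
            print("  expected shift px",(proj([*x,.0465],K,R,t)-proj([*x,.0555],K,R,t)).round(1))
E
```

```text
t: 19.1
tool_pos: [0.5303, -0.3188, 0.1804]
ee_rot: [-0.002, 0.984, 0.177, -0.005]
force: [-0.2, 0.3, 0.2]
width: 0.0006Traceback (most recent call last):
  File "<stdin>", line 15, in <module>
    return umr_minimum(a, axis, None, out, keepdims, initial, where)
ValueError: zero-size array to reduction operation minimum which has no identity
```

View pics/scene5.png

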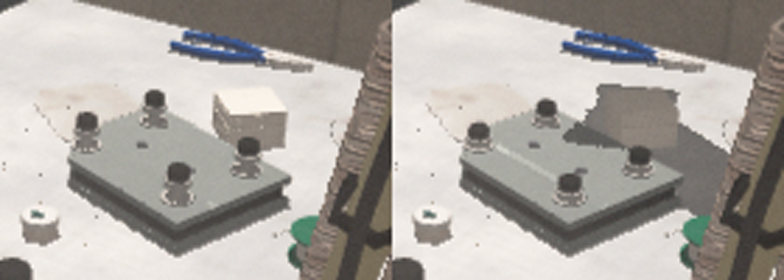

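All four caps now sit low, each about the same distance above the plate, and the clamp, box, jar and spool look unmoved. I'll check the heights by collar-to-cap distances in an enlargement, plus the top view.

```bash
python3 -m pendant '0 2 0 0 0 0 0;0 3 0 0 0 0 0;0 3 0 0 0 0 0;0 1.5 0 0 0 0 0;0 0 0 0 0 0 0;0 0 0 0 0 0 0'
python3 - <<'E'
from cell import optics
import cv2, numpy as np
from h import *
P={}
for n in("scene","top"):
    p,d=optics.camera(n); P[n]=(p,optics.camera_info(n))
    if n=="scene": cv2.imwrite("pics/scene6.png",cv2.resize(p[165:235,285:375,::-1],None,fx=8,fy=8,interpolation=cv2.INTER_CUBIC))
    else:
        q=np.load("top0.npz")["p"]; a=np.hstack([x[180:330,260:420,::-1] for x in(q,p)]); cv2.imwrite("pics/top6.png",cv2.resize(a,None,fx=2.5,fy=2.5,interpolation=cv2.INTER_CUBIC))
T={1:(.5691,-.165),2:(.4449,-.2026),3:(.5482,-.2339),4:(.4657,-.1337)}
q=np.load("scene0.npz")["p"];p,i=P["scene"]
for k,x in T.items():
    r=[]
    for z,g in((.052,q),(.042,p)):
        u,v=proj([*x,z],i["K"],i["R"],i["t"]).round().astype(int); w=g[v-7:v+8,u-5:u+6].max(2).astype(float)
        W=np.clip(80-w,0,None); yy,xx=np.mgrid[v-7:v+8,u-5:u+6]; r.append(((W*xx).sum()/W.sum(),(W*yy).sum()/W.sum()))
    e=proj([*x,.0465],i["K"],i["R"],i["t"])-proj([*x,.0565],i["K"],i["R"],i["t"])
    print(k,np.round(r,1).tolist(),"dv",round(r[1][1]-r[0][1],2),"10mm =",e.round(2))
E
```

```text
t: 19.75
tool_pos: [0.5658, -0.4015, 0.1815]
ee_rot: [-0.003, 0.983, 0.182, -0.004]
force: [-0.3, 0.1, 0.5]
width: 0.0009
1 [[300.0, 193.4], [301.2, 197.6]] dv 4.18 10mm = [-0.06  4.02]
2 [[358.1, 202.2], [357.6, 205.4]] dv 3.24 10mm = [-0.37  4.16]
3 [[324.8, 185.3], [324.3, 188.5]] dv 3.18 10mm = [-0.17  3.91]
4 [[333.0, 211.9], [333.1, 215.4]] dv 3.45 10mm = [-0.24  4.28]
```

View pics/scene6.png

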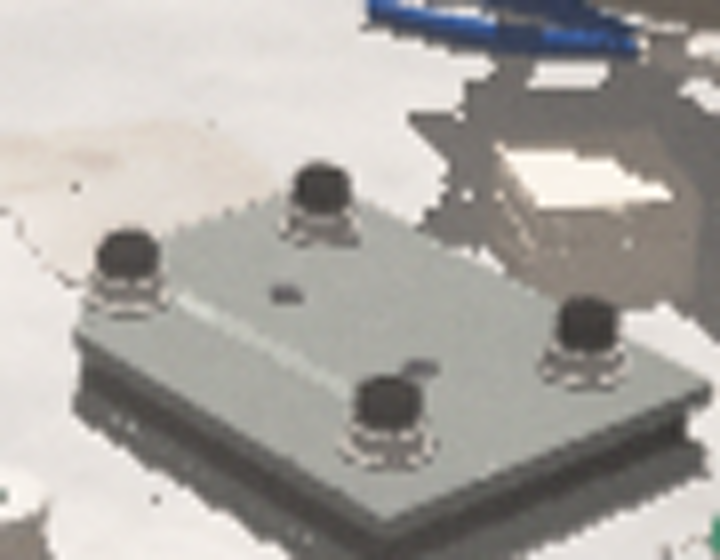

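View pics/top6.png

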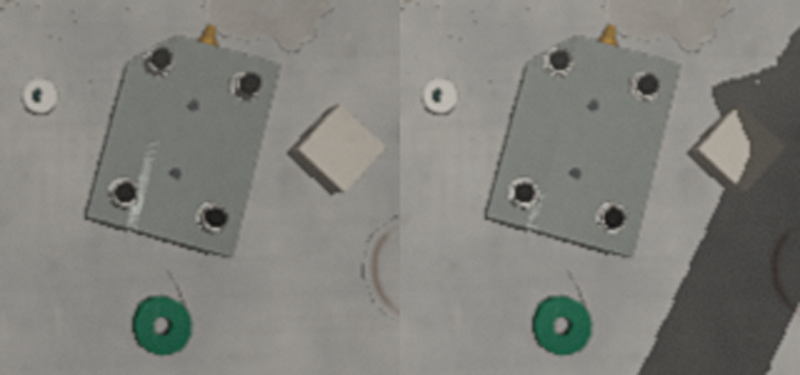

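All four collars are seated on their washers, and the clamp, box, jar and spool are in the same place before and after. The arm is clear, so I'm handing in.

```bash
python3 -c "
from cell import close_job; print(close_job())"
```

```text
the job is handed in; nothing more can be done
None
```

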